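Give the food waste disposer a short run with its pull-on switch

ROBOT

A 7-joint arm with a two-finger parallel gripper is mounted at the origin on a cart in front of the work surface, level with it; the furniture and walls round the work are solid. World frame = base frame: x ahead of the robot, y to its left, z up, the work surface at z = 0. Lengths are in m, angles in rad, forces in N, time in s.
With the tool pointing down it reaches from about 0.425 to 0.875 m from the base axis. Payload 4.7 kg.
Tool frame: the origin (TCP) lies on the centre line of the jaws, within the pads' length; the fingertips stand 14 mm ahead of it and the grasp point (between the pads) lies 5 mm behind it; z points along the fingers, y is the direction in which the jaws open and shut (so a half turn about z gives the same grasp; the last joint's range is limited). The gripper opens to 87 mm and grips with 3 to 60 N. Pads are 19 mm wide; open, the fingers measure 117 mm over their backs; the gripper's body (75 mm by 190 mm) begins 51 mm behind the grasp point.
Start: joints at [1.14, 0.321, -0.07, 1.45, 0.023, 1.371, -0.057], TCP at [0.28, -0.587, 0.237] pointing down, gripper open.
Joint ranges: [-2.86, 2.86], [-0.3, 2.09], [-1.38, 1.24], [0.06, 2.45], [-1.56, 4.7], [0.09, 2.05], [-2.69, 2.69]. Speed limits (rad/s): [2.57, 2.57, 3.14, 3.14, 3.14, 3.14, 3.14].

INTERFACE

Orientations are given as a rotation vector (axis times angle).
In Python, from bench import ctrl gives the robot as it stands. The module is installed in compiled form; this text tells all that it offers.
- The arm moves only by the tool step_arm, never from a script. Its argument "plan" is a list of rows, each a list of 3 entries, a list of its own where there are three numbers: the turn, a rotation vector about the tool's x, y, z in rad, then the shift along the tool's x, y, z in m, then the closure in counts, from 0 (fully open) to 255 (shut). In form: [[[rx, ry, rz], [x, y, z], hand], ...]. A call has exactly 10 rows; each row is the pose to reach, as a shift and turn from the pose commanded when the call began, along the tool's axes at that moment; what a row does not reach only later rows make up. A row lasts 1/8 s, in which the tool goes at most 62.5 mm and 10.7 degrees, less where a joint would pass 70% of its speed; a pose out of reach is approached as far as the arm can. A call with a gripper value outside its range is refused whole. The fingers move at their own pace and stop on an object; "squeeze" is the grip in N (left out, the last holds). Time passes only in rows, so rows that repeat a pose let the fingers close, or fill a call up. It gives the time, the measured TCP pose, the force and the opening at its end, in the units of the state.
- ctrl.get_state(): the state, without advancing time (a new reading comes with each control period).
- ctrl.get_image(name): name is "scene" or "top" or "wrist"; returns the picture (384x512x3 uint8, red, green, blue); there is no depth.
- ctrl.calibration(name): a dict with "fov_y" (degrees; the focal length in pixels is half the picture's height over the tangent of half this angle, whatever the lens; pixels are square), "cx", "cy" (the principal point, pixels), "k1" (the pictures are not rectified: a ray, as slopes to the right and down, at radius r is drawn at 1 + k1 r^2 times it, then the intrinsics apply), "rvec" (rotation vector, rad) and "tvec" (3), from world to camera coordinates, as OpenCV has them. Camera axes: x right, y down, z forward; pixel columns grow to the right and rows downward; lengths in m; the calibration is good to about 2 mm. A picture is of the moment at which its call begins: read the wrist's pose just before it. calibration takes no time and is no camera call; for the wrist camera it gives the pose at the moment of the call.
- ctrl.close_job(): hands the job in, once; it reports no verdict.
Trained networks look in the newest picture that a camera, given by its name, has taken for a name from the list of things; names that differ only in an ending like _2 or _b are one class to them, and where a whole thing is asked for, a point or a joint stands for the part that bears it (a point fixed in the world has none). Each returns a list of dicts, best first, with "score" (0 to 1); they miss things now and then, are a little off and sometimes report something else, mostly with a low value. They report only what shows in the picture. A call takes as long as a camera call. They do not tell look-alikes from the thing itself.
- ctrl.cut_out(camera, label): "pixels" (384x512 bool, what is visible of it) and "rect" ([left, top, width, height] in pixels, round what is visible of it).
The state is a dict: "time": time; "joint_positions": joint angles; "qd": joint speeds; "joint_torque": joint torques, N m; "position": TCP position; "tool_rot": TCP orientation; "ft_force": force on the tool from outside, world axes, zero at the start; "torque": the same for the moment, N m; "grip_width": opening from 0.0 (shut) to 1.0 (fully open).
Only numpy, scipy, OpenCV 4.12 (cv2) and the standard library are available. Lean on these libraries where they do the work, as an engineer would, in place of code of your own. Each camera call takes 0.05 s, during which the arm holds its last target.

TASK

Give the food waste disposer under the sink a short run: its switch is the wide round knob, the thickest of the three pull knobs on the worktop. Pull it straight up to its on detent, leave it on for about a second, then push it fully home again and let go. Leave the slim round knob and the T-bar knob as they are.

Things in the scene. Friction and masses are not known exactly. Their poses are not given: they have to be found in the camera images.
- wide_knob (a joint): The disposer switch's push-pull knob: travel straight up in m, 0 = fully home (off), 0.024 = fully out (on). A spring detent holds it at either end and snaps it away from mid-travel (0.012); it takes about 7 to 9 N to pull it out or push it in, and the knob cannot leave its housing. It starts fully home.
- wide_knob_top (a point): Centre of the flat top of the wide knob; moves up with it. The knob is an upright aluminium cylinder of 40 mm diameter with thin dark rings and a 4 mm bevelled top edge, reaching from this point down 35 mm; below it is a 12 mm stem. It stands on a fixed white round housing, 50 mm wide at its top and 62 mm at its foot, 22 mm high, screwed to the worktop. At home this point is 64 mm above the worktop and the knob's underside is 7 mm above the housing. z is up, along the travel.
- slim_knob (a joint): Bystander, to be left home: a push-pull knob on the same kind of housing, but a slim aluminium cylinder of 20 mm diameter. Travel up in m, 0 = home.
- tbar_knob (a joint): Bystander, to be left home: a push-pull knob on the same kind of housing, with a T-bar 52 mm long and 14 mm thick across its stem. Travel up in m, 0 = home. The three housings stand in a rough row across the worktop in any order, at least 130 mm from centre to centre. Small kitchen things stand round them; those between the housings are less than 16 mm high.
Things that resemble listed ones, but are neither listed nor needed, are in the scene too. Leave any purple look-alike of the part that bears wide_knob alone.

How it is judged:
By the outcome, as a careful person would: the job done as asked, in the order asked, and still so for the second after the job is handed in, with the robot touching nothing.
It also fails if it takes over 32 s, if anything falls off the work surface, if the arm or the gripper's body presses on something with over 40 N, if the wrist force passes 120 N, or if a joint passes its speed limit or range.

## Working session

There is one attempt and no reset: what is moved stays moved. The work goes in short steps, Python scripts to look and compute and a tool call to move; the robot and the scene stay as the last step left them, time stands still between calls to the robot, and variables do not carry over. Pictures are saved under pics/ and viewed, and the job is handed in when it is done.

Besides the shell and the picture viewer there is one more tool, called after "Request:" in YAML: its name, and indented under it one key for each argument. step_arm: Moves the arm, as the interface text tells. Its arguments: {"type":"object","properties":{"plan":{"type":"array"},"squeeze":{"type":"number"}},"required":["plan"]}

```bash
mkdir -p pics; cat > h.py <<'E'
import numpy as np, cv2
from bench import ctrl
def cam(n):
    c=ctrl.calibration(n); f=192/np.tan(np.radians(c["fov_y"])/2)
    return c,f
def ray(n,u,v,c=None):
    c=c or ctrl.calibration(n); f=192/np.tan(np.radians(c["fov_y"])/2)
    d=np.array([(u-c["cx"])/f,(v-c["cy"])/f]); s=d.copy()
    for _ in range(30): s=d/(1+c["k1"]*(s@s))
    R=cv2.Rodrigues(np.array(c["rvec"],float))[0]; t=np.array(c["tvec"],float).ravel()
    return -R.T@t, R.T@np.array([s[0],s[1],1.])
def atz(n,u,v,z,c=None):
    o,d=ray(n,u,v,c); return o+d*(z-o[2])/d[2]
def proj(n,p,c=None):
    c=c or ctrl.calibration(n); f=192/np.tan(np.radians(c["fov_y"])/2)
    R=cv2.Rodrigues(np.array(c["rvec"],float))[0]; q=R@np.array(p)+np.array(c["tvec"],float).ravel()
    s=q[:2]/q[2]; s=s*(1+c["k1"]*(s@s)); return s*f+[c["cx"],c["cy"]]
E
python3 - <<'E'
from h import *
for n in("scene","top"):
    im=ctrl.get_image(n); cv2.imwrite(f"pics/{n}0.png",im[:,:,::-1])
    for l in("wide_knob","slim_knob","tbar_knob"):
        for d in ctrl.cut_out(n,l)[:4]:
            p=d["pixels"]; ys,xs=np.nonzero(p); print(n,l,round(d["score"],2),d["rect"],xs.mean().round(1),ys.mean().round(1),im[p].mean(0).round())
s=ctrl.get_state(); print(s)
E
```

```text
scene wide_knob 0.79 [231.7, 218.9, 21.6, 21.5] 244.4 228.0 [203. 199. 190.]
scene wide_knob 0.48 [259.8, 139.3, 10.1, 18.0] 264.4 148.1 [144.  79. 163.]
scene wide_knob 0.16 [203.7, 277.6, 10.7, 18.2] 208.2 286.8 [215. 211. 199.]
scene slim_knob 0.62 [204.2, 280.0, 10.6, 15.6] 207.8 286.8 [218. 213. 202.]
top wide_knob 0.53 [221.7, 201.6, 13.0, 14.0] 226.7 207.6 [214. 214. 208.]
top wide_knob 0.5 [346.7, 162.6, 14.5, 11.2] 353.2 168.5 [135.  58. 169.]
top slim_knob 0.55 [162.6, 210.5, 10.2, 9.2] 164.1 212.6 [194. 195. 189.]
top slim_knob 0.36 [222.6, 201.7, 9.3, 13.8] 226.2 207.2 [216. 217. 210.]
top slim_knob 0.25 [267.1, 196.1, 17.5, 10.6] 275.0 200.9 [225. 225. 219.]
{'time': 0.4, 'joint_positions': array([ 1.14006741,  0.32111141, -0.07013344,  1.45065931,  0.02258264,
        1.37077361, -0.05692077]), 'qd': array([-0.00067768, -0.00166524, -0.00080045,  0.00060534,  0.00012258,
       -0.00124107,  0.00016711]), 'joint_torque': array([ 9.14151929e-05, -4.90457368e+01, -4.02329843e-01, -3.12295425e+01,
       -6.36436720e-02,  3.62656242e-02,  4.23423933e-05]), 'position': array([ 0.2796778 , -0.58670194,  0.23643428]), 'tool_rot': array([-3.06404562e+00, -6.93000676e-01,  9.02902862e-05]), 'ft_force': array([-0.08835949, -0.04964784, -0.49390791]), 'torque': array([ 0.01244969, -0.00426727,  0.01375776]), 'grip_width': 1.0019671693334653}
```

```bash
python3 - <<'E'
from h import *
a=cv2.imread("pics/scene0.png");b=cv2.imread("pics/top0.png")
A=cv2.resize(a[110:330,130:330],None,fx=2.7,fy=2.7,interpolation=cv2.INTER_CUBIC); cv2.imwrite("pics/s1.png",A)
B=cv2.resize(b[130:260,130:390],None,fx=3,fy=3,interpolation=cv2.INTER_CUBIC); cv2.imwrite("pics/t1.png",B)
E
```

```text
(no output)
```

View pics/scene0.png

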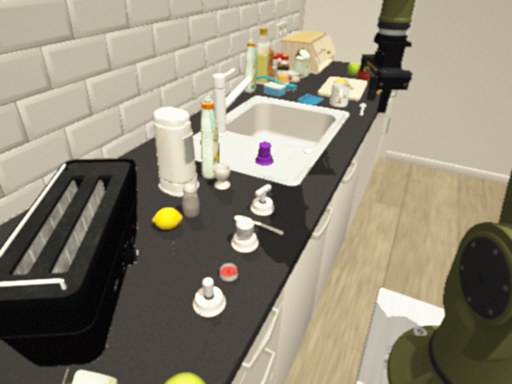

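View pics/s1.png

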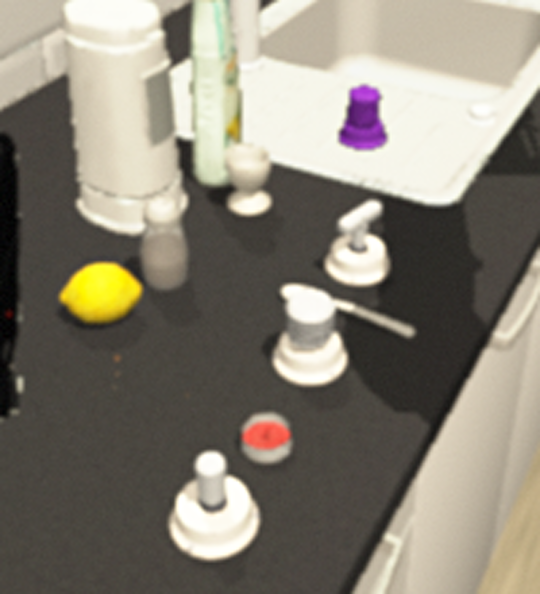

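View pics/t1.png

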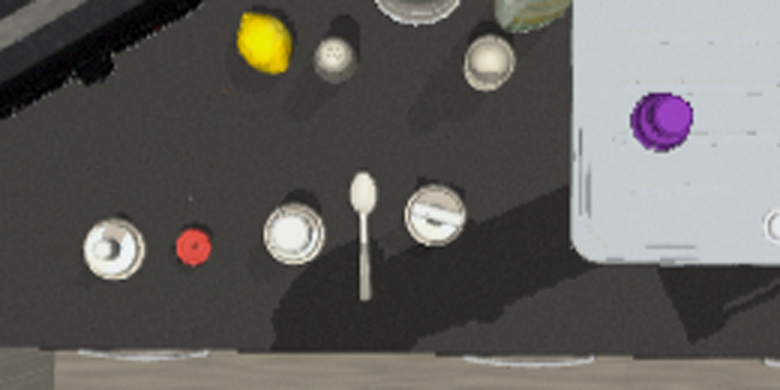

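View pics/top0.png

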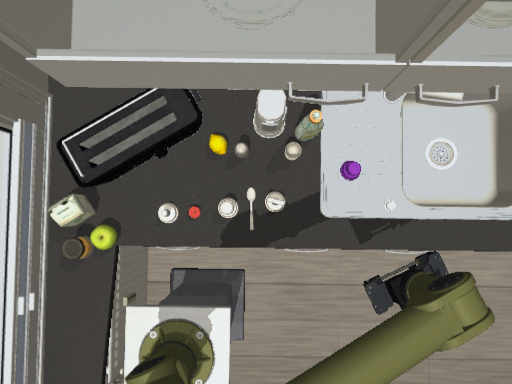

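```bash
python3 - <<'E'
from h import *
for n,pts in (("top",{"wide":(227.3,208.2),"slim":(165.5,213),"t":(275.5,201.5),"purple":(353,168.5)}),("scene",{"wide":(245.5,220.5),"slim":(208,281)})):
    for k,(u,v) in pts.items(): print(n,k,atz(n,u,v,.064).round(4), atz(n,u,v,0.022).round(4))
print(ray("top",227,208)[0], ray("scene",245,220)[0])
c=ctrl.calibration("wrist"); s=ctrl.get_state(); R=cv2.Rodrigues(s["tool_rot"])[0]
o,d=ray("wrist",256,192); print(R.T@(o-s["position"]),R.T@d,c["fov_y"]); print(R)
E
```

```text
top wide [ 0.4476 -0.1511  0.064 ] [ 0.4483 -0.1484  0.022 ]
top slim [0.4309 0.0292 0.064 ] [0.431  0.0377 0.022 ]
top t [ 0.4693 -0.2917  0.064 ] [ 0.4707 -0.2935  0.022 ]
top purple [ 0.5696 -0.5178  0.064 ] [ 0.5742 -0.5268  0.022 ]
scene wide [ 0.4525 -0.152   0.064 ] [ 0.4763 -0.1998  0.022 ]
scene slim [0.4325 0.0368 0.064 ] [0.4546 0.0052 0.022 ]
[ 0.42598027 -0.23704213  1.37566738] [0.1750015  0.40474239 0.55291046]
[ 0.08274789 -0.00024671 -0.14848219] [-0.29847649 -0.00382001  0.95442496] 65.63289582781114
[[ 9.02671361e-01  4.30330577e-01 -9.04371129e-05]
 [ 4.30330586e-01 -9.02671351e-01  1.39282502e-04]
 [-2.16974713e-05 -1.64644182e-04 -9.99999986e-01]]
```

Candidates in the scene picture are the slim knob (208,287), wide aluminium knob (244,228), T-bar (262,195) and purple look-alike (264,148). In the top view they are at (165,213), (227,208), (275,201) and (353,168). I choose the wide grey one at (244,228), which the crops show as clearly the thickest cylinder. It triangulates to about (0.450, -0.152). Next I move to a hover above it.

Request:
step_arm:
  plan:
    - [[0,0,0],[0.02,-0.019,0.0],0]
    - [[0,0,0],[0.06,-0.056,0.01],0]
    - [[0,0,0],[0.1,-0.094,0.02],0]
    - [[0,0,0],[0.14,-0.131,0.03],0]
    - [[0,0,0],[0.18,-0.169,0.04],0]
    - [[0,0,0],[0.22,-0.206,0.05],0]
    - [[0,0,0],[0.26,-0.244,0.06],0]
    - [[0,0,0],[0.3,-0.281,0.067],0]
    - [[0,0,0],[0.33,-0.31,0.067],0]
    - [[0,0,0],[0.341,-0.32,0.067],0]
  squeeze: 30

```text
time: 1.65
position: [0.4506, -0.1486, 0.1699]
tool_rot: [3.062, 0.7, 0.001]
ft_force: [-0.5, -0.3, 0.4]
grip_width: 1.001
```

```bash
python3 - <<'E'
from h import *
s=ctrl.get_state(); c=ctrl.calibration("wrist"); im=ctrl.get_image("wrist"); cv2.imwrite("pics/w1.png",im[:,:,::-1])
print(s["time"],s["position"],s["tool_rot"],s["ft_force"],s["joint_positions"].round(2),np.abs(s["qd"]).max())
print(proj("wrist",[.45,-.1515,.064],c))
for d in ctrl.cut_out("wrist","wide_knob")[:3]:
    ys,xs=np.nonzero(d["pixels"]); print(d["score"],d["rect"],xs.mean(),ys.mean())
E
```

```text
1.65 [ 0.45064835 -0.14864481  0.16985194] [3.06235356e+00 6.99511471e-01 9.37420567e-04] [-0.46137062 -0.28642816  0.35258926] [ 0.7   0.01 -0.44  1.95  0.01  1.19 -0.86] 0.24010147912951696
[259.91508695 197.43180455]
0.87 [238.7, 164.9, 42.2, 48.7] 256.6005934718101 188.74302670623146
```

View pics/w1.png

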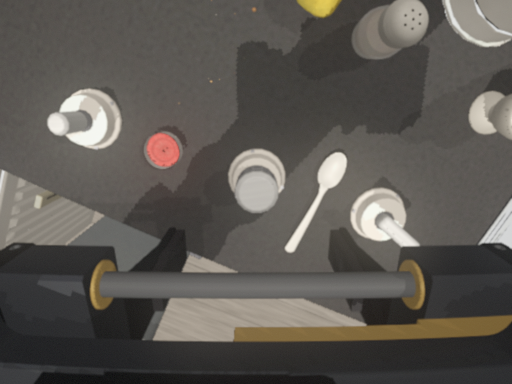

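```bash
python3 - <<'E'
from h import *
s=ctrl.get_state(); c=ctrl.calibration("wrist"); im=ctrl.get_image("wrist")
print(s["position"],s["tool_rot"],np.abs(s["qd"]).max())
o=im[130:230,200:320,::-1].copy(); B=cv2.resize(o,None,fx=6,fy=6,interpolation=cv2.INTER_CUBIC)
R=cv2.Rodrigues(s["tool_rot"])[0]
P=np.array([.45,-.1515,.064])
for u,v in((257,194),(257,193)): print(atz("wrist",u,v,.064,c))
def circ(P,r,z,col):
    pts=[(proj("wrist",[P[0]+r*np.cos(t),P[1]+r*np.sin(t),z],c)-[200,130]+.5)*6-.5 for t in np.linspace(0,6.28,60)]
    cv2.polylines(B,[np.array(pts).round().astype(int)],True,col,1)
Q=atz("wrist",257,194,.064,c)
circ(Q,.016,.064,(0,255,0));circ(Q,.02,.06,(0,255,255));circ(Q,.031,0,(255,0,0)); circ(Q,.025,.022,(0,0,255))
cv2.imwrite("pics/w2.png",B)
E
```

```text
[ 0.45033294 -0.15035025  0.16983209] [3.06274917e+00 6.96817673e-01 6.48765488e-04] 0.05034256972793988
[ 0.45147123 -0.14945964  0.064     ]
[ 0.45231932 -0.14905292  0.064     ]
```

View pics/w2.png

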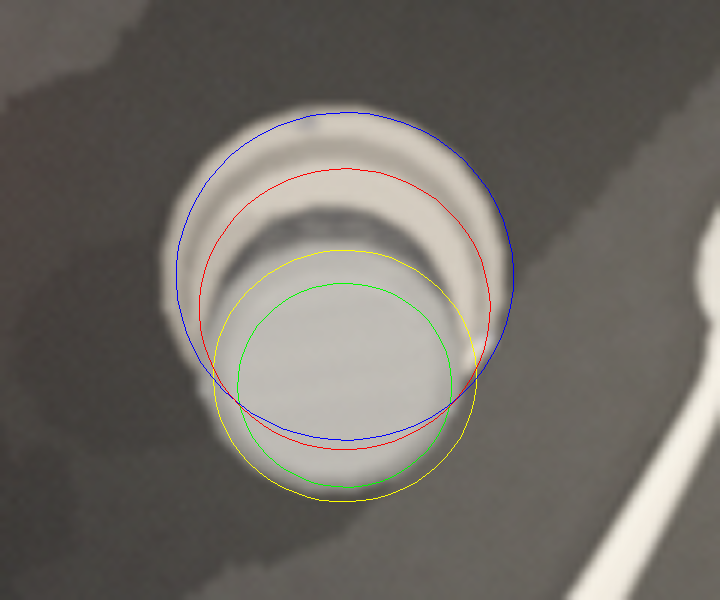

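```bash
python3 - <<'E'
from h import *
s=ctrl.get_state(); c=ctrl.calibration("wrist"); R=cv2.Rodrigues(s["tool_rot"])[0]
for u,v in((254.7,192),): 
    Q=atz("wrist",u,v,.064,c); print(Q, R.T@(Q*[1,1,0]+[0,0,.045]-s["position"]),s["position"]); print(proj("top",Q),proj("scene",Q))
E
```

```text
[ 0.45166417 -0.14849966  0.064     ] [ 0.00331788 -0.0024139   0.12468066] [ 0.44970936 -0.15199565  0.16968383]
[226.42690559 206.79863537] [245.10070591 221.47281107]
```

Request:
step_arm:
  plan:
    - [[0,0,0],[0.002,-0.001,0.01],0]
    - [[0,0,0],[0.003,-0.002,0.03],0]
    - [[0,0,0],[0.003,-0.002,0.05],0]
    - [[0,0,0],[0.003,-0.002,0.07],0]
    - [[0,0,0],[0.003,-0.002,0.09],0]
    - [[0,0,0],[0.003,-0.002,0.107],0]
    - [[0,0,0],[0.003,-0.002,0.118],0]
    - [[0,0,0],[0.003,-0.002,0.124],0]
    - [[0,0,0],[0.003,-0.002,0.124],0]
    - [[0,0,0],[0.003,-0.002,0.124],0]

```text
time: 3.05
position: [0.4522, -0.1483, 0.0461]
tool_rot: [3.063, 0.693, 0.001]
ft_force: [0.0, -0.6, 0.1]
grip_width: 1.0
```

```bash
python3 - <<'E'
from h import *
im=ctrl.get_image("wrist"); im2=ctrl.get_image("scene"); cv2.imwrite("pics/w3.png",np.hstack([im[100:,80:440],cv2.resize(im2[120:310,130:330],(300,284))])[:,:,::-1])
s=ctrl.get_state();print(s["time"],s["position"],s["tool_rot"],s["ft_force"])
E
```

```text
3.15 [ 0.45212294 -0.14826339  0.04611741] [3.06336785e+00 6.92837204e-01 1.41655399e-03] [ 0.73032156  0.42809658 -0.0558514 ]
```

View pics/w3.png

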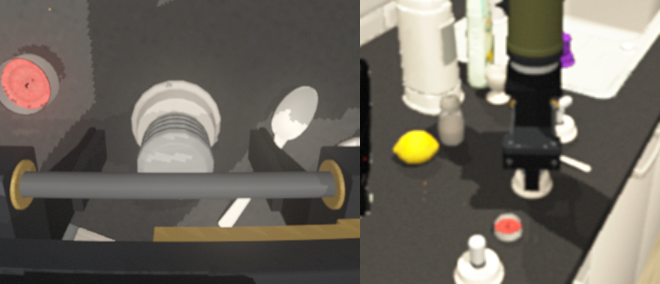

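The knob sits midway between the open jaws, at about (175,140) in the crop, and there is no contact. I close now.

Request:
step_arm:
  plan:
    - [[0,0,0],[0,0,0],40]
    - [[0,0,0],[0,0,0],80]
    - [[0,0,0],[0,0,0],105]
    - [[0,0,0],[0,0,0],120]
    - [[0,0,0],[0,0,0],130]
    - [[0,0,0],[0,0,0],150]
    - [[0,0,0],[0,0,0],180]
    - [[0,0,0],[0,0,0],180]
    - [[0,0,0],[0,0,0],180]
    - [[0,0,0],[0,0,0],180]
  squeeze: 35

```text
time: 4.4
position: [0.4514, -0.1476, 0.0455]
tool_rot: [-3.063, -0.693, 0.001]
ft_force: [-2.0, 3.2, 2.3]
grip_width: 0.45
```

Gripped at 39 mm, which matches the 40 mm knob. Next I pull up.

Request:
step_arm:
  plan:
    - [[0,0,0],[0,0,-0.003],180]
    - [[0,0,0],[0,0,-0.006],180]
    - [[0,0,0],[0,0,-0.01],180]
    - [[0,0,0],[0,0,-0.014],180]
    - [[0,0,0],[0,0,-0.018],180]
    - [[0,0,0],[0,0,-0.022],180]
    - [[0,0,0],[0,0,-0.024],180]
    - [[0,0,0],[0,0,-0.025],180]
    - [[0,0,0],[0,0,-0.025],180]
    - [[0,0,0],[0,0,-0.025],180]

```text
time: 5.65
position: [0.4513, -0.1477, 0.0697]
tool_rot: [-3.063, -0.693, 0.001]
ft_force: [2.2, 3.9, -14.2]
grip_width: 0.444
```

```bash
python3 - <<'E'
from h import *
im=ctrl.get_image("wrist"); im2=ctrl.get_image("scene"); cv2.imwrite("pics/w4.png",np.hstack([im[100:,80:440],cv2.resize(im2[120:310,130:330],(300,284))])[:,:,::-1])
s=ctrl.get_state();print(s["time"],s["position"],s["ft_force"],s["grip_width"])
E
```

```text
5.75 [ 0.45130311 -0.14765212  0.0696792 ] [  2.66225204   4.32646817 -14.05972324] 0.4517834453096731
```

View pics/w4.png

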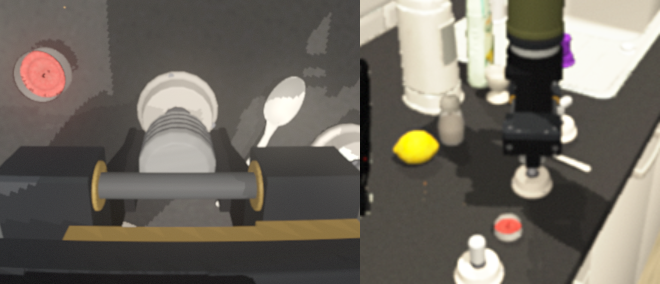

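The knob is out: 24.2 mm of travel, the stop force is -14 N, and the stem shows in both views. I hold briefly, then push home.

Request:
step_arm:
  plan:
    - [[0,0,0],[0,0,0.001],180]
    - [[0,0,0],[0,0,0.001],180]
    - [[0,0,0],[0,0,0.001],180]
    - [[0,0,0],[0,0,0.005],180]
    - [[0,0,0],[0,0,0.01],180]
    - [[0,0,0],[0,0,0.015],180]
    - [[0,0,0],[0,0,0.02],180]
    - [[0,0,0],[0,0,0.024],180]
    - [[0,0,0],[0,0,0.026],180]
    - [[0,0,0],[0,0,0.026],180]

```text
time: 7.0
position: [0.4514, -0.1477, 0.0455]
tool_rot: [-3.064, -0.693, 0.002]
ft_force: [-2.8, 6.7, 0.1]
grip_width: 0.446
```

```bash
python3 - <<'E'
from h import *
im=ctrl.get_image("wrist"); im2=ctrl.get_image("scene"); cv2.imwrite("pics/w5.png",np.hstack([im[100:,80:440],cv2.resize(im2[120:310,130:330],(300,284))])[:,:,::-1])
s=ctrl.get_state();print(s["time"],s["position"],s["ft_force"],s["grip_width"])
E
```

```text
7.1 [ 0.451392   -0.14767942  0.04549605] [-3.69481305  6.80951686  0.70154883] 0.44975954511163574
```

View pics/w5.png

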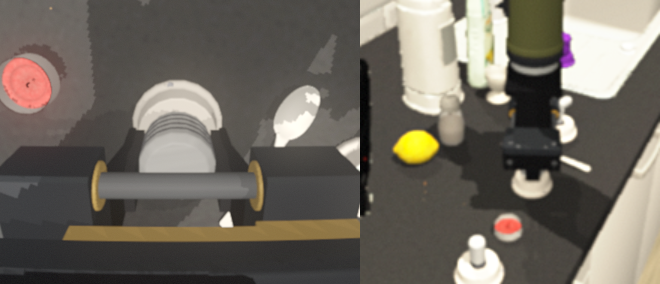

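It is back at the grasp height with almost no vertical force. I press 2 mm more to feel the stop, then release slowly.

Request:
step_arm:
  plan:
    - [[0,0,0],[0,0,0.001],180]
    - [[0,0,0],[0,0,0.002],180]
    - [[0,0,0],[0,0,0.002],180]
    - [[0,0,0],[0,0,0.002],180]
    - [[0,0,0],[0,0,0.002],180]
    - [[0,0,0],[0,0,0.002],180]
    - [[0,0,0],[0,0,0.002],180]
    - [[0,0,0],[0,0,0.002],180]
    - [[0,0,0],[0,0,0.002],180]
    - [[0,0,0],[0,0,0.002],180]

```text
time: 8.35
position: [0.4515, -0.1477, 0.0454]
tool_rot: [-3.064, -0.693, 0.003]
ft_force: [-7.8, 8.0, 17.0]
grip_width: 0.451
```

The stop is firm: 17 N upward with only 0.1 mm of movement. I open the jaws.

Request:
step_arm:
  plan:
    - [[0,0,0],[0,0,-0.001],150]
    - [[0,0,0],[0,0,-0.001],110]
    - [[0,0,0],[0,0,-0.001],80]
    - [[0,0,0],[0,0,-0.001],40]
    - [[0,0,0],[0,0,-0.001],0]
    - [[0,0,0],[0,0,-0.001],0]
    - [[0,0,0],[0,0,-0.001],0]
    - [[0,0,0],[0,0,-0.001],0]
    - [[0,0,0],[0,0,-0.001],0]
    - [[0,0,0],[0,0,-0.001],0]

```text
time: 9.6
position: [0.4516, -0.1481, 0.0435]
tool_rot: [3.064, 0.693, -0.0]
ft_force: [-0.4, 0.6, -0.8]
grip_width: 0.998
```

Request:
step_arm:
  plan:
    - [[0,0,0],[0,0,-0.01],0]
    - [[0,0,0],[0,0,-0.03],0]
    - [[0,0,0],[0,0,-0.05],0]
    - [[0,0,0],[0,0,-0.07],0]
    - [[0,0,0],[0,0,-0.09],0]
    - [[0,0,0],[0,0,-0.11],0]
    - [[0,0,0],[0,0,-0.122],0]
    - [[0,0,0],[0,0,-0.125],0]
    - [[0,0,0],[0,0,-0.125],0]
    - [[0,0,0],[0,0,-0.125],0]

```text
time: 10.85
position: [0.4511, -0.1479, 0.1678]
tool_rot: [-3.063, -0.693, 0.002]
ft_force: [-0.6, -0.6, 0.3]
grip_width: 1.001
```

```bash
python3 - <<'E'
from h import *
im=ctrl.get_image("wrist"); im2=ctrl.get_image("scene"); cv2.imwrite("pics/w6.png",np.hstack([im[0:284,80:440],cv2.resize(im2[120:310,130:330],(300,284))])[:,:,::-1])
s=ctrl.get_state();print(s["time"],s["position"],s["ft_force"],s["grip_width"],np.abs(s["qd"]).max())
c=ctrl.calibration("wrist")
for z in (.064,.088): print(proj("wrist",[.4517,-.1487,z],c))
for d in ctrl.cut_out("wrist","wide_knob")[:3]: print(d["score"],d["rect"])
E
```

```text
10.95 [ 0.45123368 -0.14795201  0.16787096] [-0.32571527  0.15239502  0.29226899] 0.9982888997761082 0.004315762682384321
[258.48710081 195.95710923]
[258.58828408 205.1402607 ]
0.64 [236.2, 165.0, 42.8, 51.4]
```

View pics/w6.png

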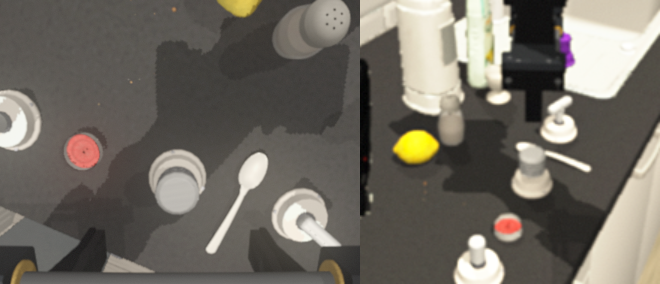

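The wide knob at (177,190) in the crop looks as it did before, home on its housing. The slim and T-bar knobs are unchanged, and nothing else has moved.

```bash
python3 -c "
from bench import ctrl
print(ctrl.close_job())"
```

```text
the job is handed in; nothing more can be done
None
```

I pulled the wide round knob up to its on stop, left it on for a little over a second, then pushed it fully home and let go. The job is handed in at about 11 s of the 32 s allowed.

- **On:** the knob travelled 24.2 mm and met a firm stop at -14 N. The pictures showed it raised with the stem visible.
- **Home:** the tool returned to the grasp height of 0.0455 m. A further push met 17 N with only 0.1 mm of movement.
- **After release:** contact force was near zero, and the wrist and scene pictures match the starting ones. The slim knob and T-bar knob look unmoved, and I never went near the purple look-alike.
- **Disagreements:** the three camera views placed the knob within about 2 to 4 mm of each other, and the grasp turned out well centred. No checks failed.

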